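Fetch the stage insert from behind the microscope parts

ROBOT

A 6-joint arm with a two-finger parallel gripper is mounted at the origin on the work surface. World frame = base frame: x ahead of the robot, y to its left, z up, the work surface at z = 0. Lengths are in m, angles in rad, forces in N, time in s.
With the tool pointing down it reaches from about 0.375 to 0.9 m from the base axis. Payload 3.1 kg.
Tool frame: the origin (TCP) lies midway between the tips of the shut fingers; the grasp point (between the pads) lies 19 mm behind it; z points along the fingers, y is the line along which they close (so a half turn about z gives the same grasp; the last joint's range is limited). The gripper opens to 85 mm and grips with 20 to 120 N. Pads are 22 mm wide; open, the fingers measure 114 mm over their backs; the gripper's body (76 mm by 85 mm) begins 54 mm behind the grasp point. The pads swing forward as they close: fully open they stand 13 mm farther back than shut.
Start: joints at [0.962, 0.527, 1.433, -0, 1.181, -0.178], TCP at [0.261, 0.568, 0.231] pointing down, gripper open.
Joint ranges: [-3.08, 3.08], [-0.75, 2.2], [0.22, 2.44], [-1.43, 4.57], [0, 2.65], [-2.85, 2.85]. Speed limits (rad/s): [2.79, 2.79, 3.14, 3.14, 3.14, 3.14].

INTERFACE

Orientations are given as a unit quaternion [x, y, z, w].
In Python, from station import manip gives the robot as it stands.
- The arm moves only by the tool drive_tool, never from a script. Its argument "motion" is a list that holds one entry, the list of rows, each a list of 5 numbers: the finger opening in mm, from 0 to 85.4, then the shift along the tool's x, y, z in units of 30 mm (1.0 is 30 mm), then the turn about the tool's z in units of 8 degrees (1.0 is 8 degrees). In form: [[[fingers, x, y, z, yaw], ...]]. A call has 1 to 10 rows; each row is the pose to reach, as a shift and turn from the pose commanded when the call began, along the tool's axes at that moment; what a row does not reach only later rows make up. A row lasts 1/10 s, in which the tool goes at most 50 mm and 8.59 degrees, less where a joint would pass 70% of its speed; a pose out of reach is approached as far as the arm can. A call with a gripper value outside its range is refused whole. The fingers move at their own pace and stop on an object; "squeeze" is the grip in N (left out, the last holds). Time passes only in rows, so rows that repeat a pose let the fingers close. It gives the time, the measured TCP pose, the force, the opening and the grip force at its end, in the units of the state.
- manip.sense(): the state, without advancing time (a new reading comes with each control period).
- manip.snapshot(name): name is "scene" or "top" or "wrist"; returns the picture (384x512x3 uint8, red, green, blue); there is no depth.
- manip.camera_model(name): a dict with "fov_y" (degrees; the focal length in pixels is half the picture's height over the tangent of half this angle, whatever the lens; pixels are square), "cx", "cy" (the principal point, pixels), "origin" and "orientation" of the camera in the world. Camera axes: x right, y up, looking along -z (the intrinsics and any distortion apply to the point x, -y, -z); pixel columns grow to the right and rows downward; lengths in m; the calibration is good to about 2 mm. A picture is of the moment at which its call begins: read the wrist's pose just before it. camera_model takes no time and is no camera call; for the wrist camera it gives the pose at the moment of the call.
- manip.sign_off(): hands the job in; it is judged then, once.
The state is a dict: "t": time; "q": joint angles; "qd": joint speeds; "tau": joint torques, N m; "tcp_pos": TCP position; "tool_rot": TCP orientation; "force": force on the tool from outside, world axes, zero at the start; "ft_torque": the same for the moment, N m; "finger_gap": opening from 0.0 (shut) to 1.0 (fully open); "gripper_force": force on a finger pad.
Only numpy, scipy, OpenCV 4.12 (cv2) and the standard library are available. Lean on these libraries where they do the work, as an engineer would, in place of code of your own. Each camera call takes 0.05 s, during which the arm holds its last target. There are 200 camera calls.

TASK

The microscope's stage insert is stored in the slide rails at the back of the white accessory station, behind a lens, a reflector cube and a steel specimen that stand on felt pads. First move those three upright into the long side tray; then draw the insert straight out by its upright tab, keeping it level, and lay it flat, tab up, inside the nearly square carrying tray; then stand each of the three upright back in the middle of its own pad, the cube and the specimen squared up with theirs. Set everything down gently, drop nothing.

Things in the scene. Friction and masses are not known exactly. Their poses are not given: they have to be found in the camera images.
- station: fixed white plate, 216 wide (y), x -109 to +96 mm from its origin (at table height); +x is its back. Deck 10 mm high, pads in a row along y at x -73, 66 mm apart. Behind it rails (x +10 to +95) form a level channel open to -x: floor 30 mm above the table, 129 wide, 8 high under lips reaching in to 56 mm from the centre line (tops at 43 mm); end stop at x +83.5
- insert: loose dark plate 110 long (x), 126 wide (y), 6 mm thick, 50 mm round window; at its front (-x) middle an upright tab 32 long (x), 12 thick (y), centred at x -35, top 34 mm above the origin (centre of underside). About 150 g. Starts 68 to 72 mm deep in the rails, 1.5 mm side play, 2 mm height play; comes free drawn 75 mm to the station's -x. Parts on the pads block it
- carry_tray: fixed nearly square grey plastic tray, outside 142 (x) by 158 mm (y), walls 4 thick and 12 mm high, felt floor 4 to 5 mm above the table. Origin: centre of underside. The insert goes in with its 110 mm along the tray's x, either way round, 12 mm play each way
- side_tray: long steel side tray, fixed: outside 220 mm (x) by 126 mm (y), walls 3 mm thick and 18 mm high, floor 3 mm above the table. Origin: centre of its underside. Empty at the start; room for the three parts in a row
- objective: microscope objective lens: upright bright-steel barrel, 33 mm diameter up to 32 mm height, then narrowing to a nose, 53 mm tall in all. Origin: centre of its underside, z up. About 160 g
- cube: reflector cube: black box 38 x 38 mm, 40 mm tall, with round glass windows on two sides and on top. Origin: centre of its underside, z up. About 110 g
- block: steel specimen: bright block 46 mm long (x), 24 mm wide (y), 30 mm tall, with a notch 18 mm wide and 12 mm deep across the middle of its top. Origin: centre of its underside, z up. About 170 g
- objective_pad: the lens's own place: round grey felt pad on the deck, 54 mm diameter, 4 mm thick. Origin: centre of its underside, 10 mm above the table
- cube_pad: the cube's own place: square grey felt pad on the deck, 54 x 54 mm, 4 mm thick. Origin: centre of its underside, 10 mm above the table
- block_pad: the steel specimen's own place: oblong grey felt pad on the deck, 62 mm (x) by 36 mm (y), 4 mm thick. Origin: centre of its underside, 10 mm above the table. The specimen's x lies along the pad's x, either way round
Mind the look-alikes: they are no part of the job. Leave any red or yellow look-alike of the insert alone.

How it is judged:
On the way, in this order (a step that is already met when the one before it is completed fails the run):
1. lens, cube and specimen all stand released in the side tray while the insert is still in its rails (x of objective in the frame of side_tray between -0.107 and 0.107 m and y of objective in the frame of side_tray between -0.06 and 0.06 m and z of objective in the frame of side_tray between 0 and 0.012 m and angle between each of objective, cube, block's own z axis and vertical below 0.15 rad and contact force between the fingers and objective below 0.05 N and linear speed of each of objective, cube, block below 0.02 m/s and angular speed of each of objective, cube, block below 0.2 rad/s and x of cube in the frame of side_tray between -0.107 and 0.107 m and y of cube in the frame of side_tray between -0.06 and 0.06 m and z of cube in the frame of side_tray between 0 and 0.012 m and contact force between the fingers and cube below 0.05 N and x of block in the frame of side_tray between -0.107 and 0.107 m and y of block in the frame of side_tray between -0.06 and 0.06 m and z of block in the frame of side_tray between 0 and 0.012 m and contact force between the fingers and block below 0.05 N and x of insert in the frame of station between 0.012 and 0.04 m and z of insert in the frame of station between 0.027 and 0.034 m), for 0.2 s.
2. the insert lies flat and released in the carrying tray (x of insert in the frame of carry_tray between -0.016 and 0.016 m and y of insert in the frame of carry_tray between -0.016 and 0.016 m and z of insert in the frame of carry_tray between 0 and 0.009 m and angle between insert's own z axis and vertical below 0.08 rad and contact force between the fingers and insert below 0.05 N and linear speed of insert below 0.02 m/s and angular speed of insert below 0.2 rad/s), for 0.2 s.
At the end, for the whole second after the job is handed in: Insert flat (5 deg), tab up in the carrying tray, centre within 16 mm of its centre along each side. Lens, cube and specimen each upright (6 deg) on own pad, centres within 12 mm, cube and specimen square to the pad within 15 deg (either way round). All released and at rest (all of step 2 and horizontal distance between objective and objective_pad below 0.012 m and z of objective in the frame of objective_pad between 0.001 and 0.008 m and angle between each of objective, cube, block's own z axis and vertical below 0.1 rad and contact force between the fingers and objective below 0.05 N and linear speed of each of objective, cube, block below 0.02 m/s and angular speed of each of objective, cube, block below 0.2 rad/s and horizontal distance between cube and cube_pad below 0.012 m and z of cube in the frame of cube_pad between 0.001 and 0.008 m and contact force between the fingers and cube below 0.05 N and (angle between the x axis of cube and the x axis of cube_pad, either way round below 0.26 rad or angle between the x axis of cube and the y axis of cube_pad, either way round below 0.26 rad) and horizontal distance between block and block_pad below 0.012 m and z of block in the frame of block_pad between 0.001 and 0.008 m and contact force between the fingers and block below 0.05 N and angle between the x axis of block and the x axis of block_pad, either way round below 0.26 rad); the robot touches nothing.
It fails at once if the insert is tipped more than 20 degrees from level (angle between insert's own z axis and vertical above 0.35 rad).
It fails at once if the lens is dropped (falls freely faster than 0.7 m/s, about 25 mm) (linear speed of objective above 0.7 m/s and contact force between anything else and objective below 0.01 N).
It fails at once if the cube is dropped (falls freely faster than 0.7 m/s, about 25 mm) (linear speed of cube above 0.7 m/s and contact force between anything else and cube below 0.01 N).
It fails at once if the specimen is dropped (falls freely faster than 0.7 m/s, about 25 mm) (linear speed of block above 0.7 m/s and contact force between anything else and block below 0.01 N).
It fails at once if the insert is dropped (falls freely faster than 0.7 m/s, about 25 mm) (linear speed of insert above 0.7 m/s and contact force between anything else and insert below 0.01 N).
It also fails if it takes over 128 s, if anything falls off the work surface, if the arm or the gripper's body presses on something with over 40 N, if the wrist force passes 120 N, or if a joint passes its speed limit or range.

## Working session

There is one attempt and no reset: what is moved stays moved. The work goes in short steps, Python scripts to look and compute and a tool call to move; the robot and the scene stay as the last step left them, time stands still between calls to the robot, and variables do not carry over. Pictures are saved under pics/ and viewed, at most 14 in all, crops included, and the job is handed in when it is done.

Besides the shell and the picture viewer there is one more tool, called after "Request:" as name(argument=value, ...), one argument or row to a line, values as JSON. drive_tool: Moves the arm, as the interface text tells. Its arguments: {"type":"object","properties":{"motion":{"type":"array","items":{"type":"array","items":{"type":"array","items":{"type":"number"}}}},"squeeze":{"type":"number"}},"required":["motion"]}

```bash
mkdir -p pics; ls; cat > h.py <<'E'
import numpy as np, cv2
from scipy.spatial.transform import Rotation as R
from station import manip
def snap(n,f=None):
    c=manip.camera_model(n); im=np.asarray(manip.snapshot(n))
    if f: cv2.imwrite('pics/'+f,im[:,:,::-1])
    return im,c
def ray(c,u,v):
    f=192/np.tan(np.radians(c['fov_y'])/2)
    d=np.array([(u-c['cx'])/f,-(v-c['cy'])/f,-1.])
    return np.array(c['origin']),R.from_quat(c['orientation']).apply(d)
def onz(c,u,v,z):
    o,d=ray(c,u,v); return o+d*(z-o[2])/d[2]
E
python3 - <<'E'
from h import *
for n in ['scene','top']:
    im,c=snap(n,n+'0.png'); print(n,c)
s=manip.sense(); print(s['tcp_pos'],s['tool_rot'])
E
```

```text
pics
scene {'fov_y': 57.4193086786633, 'cx': 253.02613232601155, 'cy': 195.19327134621523, 'origin': array([ 1.01062492, -0.45580895,  0.75117496]), 'orientation': array([0.31885016, 0.17184226, 0.44552418, 0.81872646])}
top {'fov_y': 56.6327248797588, 'cx': 261.16179379916906, 'cy': 187.40078142045763, 'origin': array([ 0.41295377, -0.08037759,  0.93551365]), 'orientation': array([-0.01770604,  0.03353087,  0.71249224, -0.70065468])}
[0.26059728 0.56737619 0.23042857] [ 2.13724011e-01  9.76893604e-01 -8.92408260e-04 -3.70706326e-04]
```

View pics/top0.png

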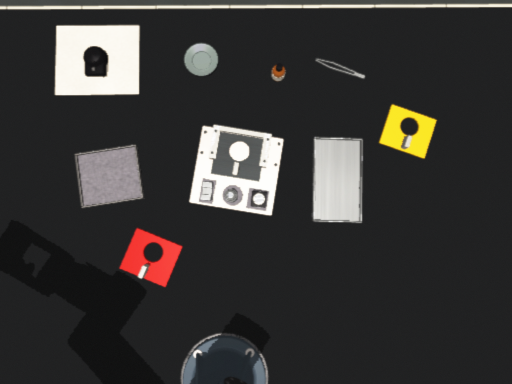

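View pics/scene0.png

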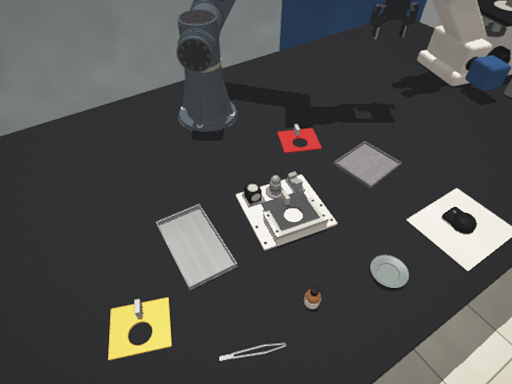

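```bash
python3 - <<'E'
from h import *
im=cv2.imread('pics/top0.png')
a=cv2.resize(im[115:225,175:295],None,fx=5,fy=5,interpolation=cv2.INTER_CUBIC)
cv2.imwrite('pics/crop1.png',a)
im=im[:,:,::-1]; c=manip.camera_model('top')
g=im.astype(int).max(2)
def rect(box,lo,hi,z):
    x0,y0,x1,y1=box; m=np.zeros(g.shape,np.uint8); m[y0:y1,x0:x1]=((g>=lo)&(g<=hi))[y0:y1,x0:x1]
    m=cv2.morphologyEx(m,cv2.MORPH_OPEN,np.ones((3,3)))
    k=max(cv2.findContours(m,0,1)[0],key=cv2.contourArea)
    w=np.array([onz(c,*p[0],z)[:2] for p in k])*1000
    r=cv2.minAreaRect(w.astype(np.float32)); return r,cv2.minAreaRect(k)
print('carry',rect((65,135,155,215),50,255,.012))
print('side',rect((300,125,375,235),40,255,.018))
print('station',rect((180,115,295,225),150,255,.010))
E
```

```text
carry (((516.824462890625, 291.9373779296875), (146.07861328125, 162.5922088623047), 8.249602317810059), ((108.18496704101562, 175.7023162841797), (56.03307342529297, 64.62430572509766), 81.25383758544922))
side (((498.51116943359375, -299.8502502441406), (134.30609130859375, 226.53842163085938), 87.41817474365234), ((337.2699890136719, 179.34088134765625), (51.440635681152344, 86.83192443847656), 0.9877604246139526))
station (((530.322265625, -38.389434814453125), (216.78231811523438, 211.9003143310547), 79.873046875), ((236.32412719726562, 168.88967895507812), (83.7080307006836, 80.72709655761719), 9.272602081298828))
```

View pics/crop1.png

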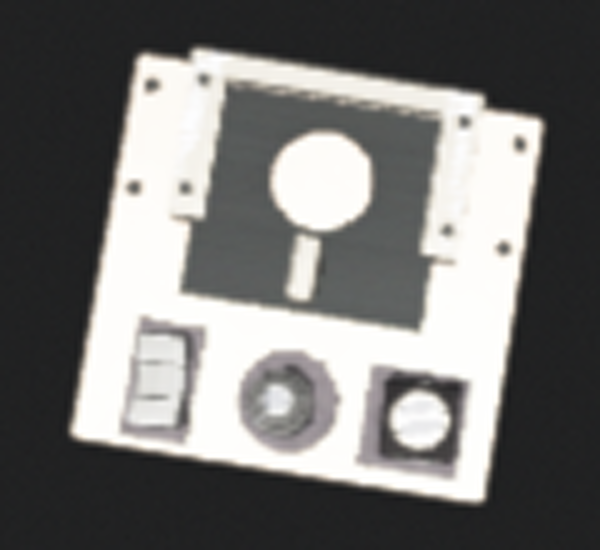

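```bash
cat >> h.py <<'E'
def plan(x,y,z,yaw=None):
    """mm, yaw=angle of tool y (closing) line in deg, mod 180 -> row units from current pose"""
    s=manip.sense(); r=R.from_quat(s['tool_rot'])
    d=r.inv().apply(np.array([x,y,z])/1e3-s['tcp_pos'])/0.03
    ty=r.apply([0,1,0]); a=np.degrees(np.arctan2(ty[1],ty[0]))
    t=0 if yaw is None else ((a-yaw+90)%180-90)   # tool z down: + turn reduces world angle
    print('now',np.round(s['tcp_pos']*1e3,1),'yaw',round(a,1),'q6',round(s['q'][5],2),'| shift',np.round(d,2),'turn',round(t/8,2),'| t',round(s['t'],1))
E
python3 - <<'E'
from h import *
c=manip.camera_model('top')
P=lambda u,v,z:onz(c,u/5-.4+175,v/5-.4+115,z)[:2]*1e3
FL,FR,BR,BL=[P(*p,10e-3) for p in [(72,437),(483,502),(543,118),(138,57)]]
print(FL,FR,BR,BL)
ax=(FR-FL); print('front len',np.linalg.norm(ax),'side',np.linalg.norm(BL-FL),np.linalg.norm(BR-FR))
yy=(FL-FR)+(BL-BR); a=np.degrees(np.arctan2(yy[1],yy[0]))-90
xx=(BL-FL)+(BR-FR); print('yaw from y',a,'from x',np.degrees(np.arctan2(xx[1],xx[0])))
th=np.radians(np.mean([a,np.degrees(np.arctan2(xx[1],xx[0]))])); X=np.array([np.cos(th),np.sin(th)]);Y=np.array([-X[1],X[0]])
O=(FL+FR+BR+BL)/4+6.5*X; print('O',O,np.degrees(th))
def st(p): p=p-O; return np.round([p@X,p@Y],1)
for n,p,z in [('lens nose',(276,397),.067),('cube top',(420,420),.054),('block top',(159,380),.044),('tab',(304,266),.064),('window',(322,182),.036),('padL',(286,400),.014),('padB',(163,380),.014),('padC',(413,421),.014)]:
    q=P(*p,z); print(n,q.round(1),st(q))
for s in (66,0,-66): print('pad',O-73*X+s*Y)
plan(*(O-40*X),260,90+np.degrees(th))
E
```

```text
[445.12134311  85.57160519] [ 407.86124136 -126.4585822 ] [ 609.01638599 -162.05060344] [644.23822699  50.44799721]
front len 215.27915725047598 side 202.1910019823409 204.2796715014926
yaw from y -9.688972514274155 from x -10.019000115965463
O [532.9634054  -39.23479224] -9.853986315119808
lens nose [461.  -23.7] [-73.6   3. ]
cube top [449.1 -93.9] [-73.3 -68.2]
block top [471.7  36.1] [-73.3  63.7]
tab [525.4 -38. ] [-7.7 -0. ]
window [572.  -46.3] [39.6 -0.3]
padL [462.3 -25.4] [-72.    1.6]
padB [473.6  38. ] [-71.7  65.9]
padC [450.3 -90.8] [-72.6 -65. ]
pad [472.33547061  38.2845829 ]
pad [461.04036834 -26.74172458]
pad [449.74526607 -91.76803206]
now [260.6 567.4 230.4] yaw 65.3 q6 -0.18 | shift [-15.4  -14.93  -0.96] turn -1.85 | t 0.1
```

Request:
drive_tool(
  motion=[
    [[60,-15.4,-14.93,-0.96,-1.85],[60,-15.4,-14.93,-0.96,-1.85],[60,-15.4,-14.93,-0.96,-1.85],[60,-15.4,-14.93,-0.96,-1.85],[60,-15.4,-14.93,-0.96,-1.85],[60,-15.4,-14.93,-0.96,-1.85],[60,-15.4,-14.93,-0.96,-1.85],[60,-15.4,-14.93,-0.96,-1.85],[60,-15.4,-14.93,-0.96,-1.85],[60,-15.4,-14.93,-0.96,-1.85]],
  ],
)

```text
t: 1.1
tcp_pos: [0.4417, 0.1005, 0.2536]
tool_rot: [0.086, 0.996, 0.0, -0.0]
force: [0.6, 0.3, -0.2]
finger_gap: 0.704
gripper_force: 0.0
```

```bash
python3 -c "
from h import *
plan(455,-26,260,80.15)"
```

```text
now [441.7 100.5 253.6] yaw 80.1 q6 -1.42 | shift [-1.16 -4.08 -0.21] turn -0.0 | t 1.1
```

Request:
drive_tool(
  motion=[
    [[60,-1.16,-4.08,-0.21,0],[60,-1.16,-4.08,-0.21,0],[60,-1.16,-4.08,-0.21,0],[60,-1.16,-4.08,-0.21,0],[60,-1.16,-4.08,-0.21,0],[60,-1.16,-4.08,-0.21,0]],
  ],
)

```text
t: 1.7
tcp_pos: [0.4541, -0.023, 0.2596]
tool_rot: [0.086, 0.996, 0.0, -0.001]
force: [-1.1, -0.3, 0.6]
finger_gap: 0.701
gripper_force: 0.0
```

```bash
python3 -c "
from h import *
im,c=snap('wrist','w1.png'); print(c); plan(461,-26.7,150,80.15)"
```

```text
{'fov_y': 65.90547354407427, 'cx': 252.3508612063841, 'cy': 194.92630251101215, 'origin': array([ 0.38744348, -0.01015973,  0.40166396]), 'orientation': array([-0.10132722, -0.08633421,  0.63838241,  0.75812077])}
now [454.2 -22.8 259.7] yaw 80.2 q6 -1.7 | shift [-0.25 -0.09  3.66] turn 0.01 | t 1.8
```

View pics/w1.png

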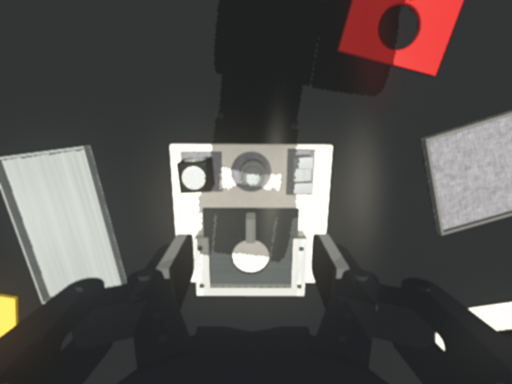

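```bash
python3 - <<'E'
from h import *
im=cv2.imread('pics/w1.png')
c=manip.camera_model('wrist')
th=np.radians(-9.85);X=np.array([np.cos(th),np.sin(th)]);Y=np.array([-X[1],X[0]]);O=np.array([533,-39.2])
def st(u,v,z): p=onz(c,u,v,z)[:2]*1e3; q=p-O; return p.round(1),np.round([q@X,q@Y],1)
for n,u,v,z in [('nose',252,175,.067),('lenspad',251,172,.014),('cube',194,178,.054),('block',303,173,.044),('tab',250.5,227,.064),('FL',331,144,.01),('FR',170,144,.01)]: print(n,*st(u,v,z))
cv2.imwrite('pics/w1c.png',cv2.resize(im[135:305,160:340],None,fx=4,fy=3.5,interpolation=cv2.INTER_CUBIC))
E
```

```text
nose [454.4 -21.4] [-80.5   4.1]
lenspad [460.8 -23.8] [-73.8   2.8]
cube [448.8 -90.9] [-74.1 -65.4]
block [467.1  39.9] [-78.4  66.7]
tab [518.2 -34.2] [-15.4   2.4]
FL [442.6  85.7] [-110.4  107.6]
FR [ 406.9 -122.1] [-110.1 -103.3]
```

View pics/w1c.png

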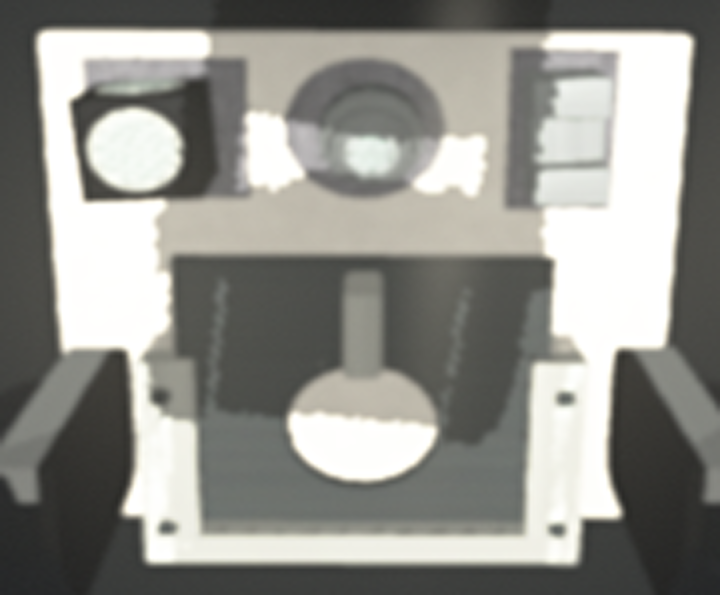

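```bash
cat >> h.py <<'E'
TH=np.radians(-9.85);X=np.array([np.cos(TH),np.sin(TH)]);Y=np.array([-X[1],X[0]]);O=np.array([533,-39.2])
def S(x,y): return tuple(O+x*X+y*Y)
E
python3 -c "
from h import *
plan(*S(-74,2.5),18,80.15); print(S(-74,2.5),S(-73.5,-67),S(-74,64.5))"
```

```text
now [454.2 -22.8 259.7] yaw 80.2 q6 -1.7 | shift [-0.22 -0.01  8.06] turn 0.01 | t 1.8
(np.float64(460.51850833878655), np.float64(-24.07771953158361)) (np.float64(449.1218169746789), np.float64(-92.63875384372969)) (np.float64(471.12480896017496), np.float64(37.00833769204752))
```

Request:
drive_tool(
  motion=[
    [[60,-0.22,0,2,0],[60,-0.22,0,4,0],[60,-0.22,0,6,0],[60,-0.22,0,7.2,0],[60,-0.22,0,7.8,0],[60,-0.22,0,8.06,0],[60,-0.22,0,8.06,0],[20,-0.22,0,8.06,0],[20,-0.22,0,8.06,0],[20,-0.22,0,8.06,0]],
  ],
  squeeze=50,
)

```text
t: 2.75
tcp_pos: [0.4627, -0.0253, 0.0202]
tool_rot: [0.086, 0.996, -0.0, 0.002]
force: [-0.0, 2.2, 7.5]
finger_gap: 0.368
gripper_force: 50.0
```

Request:
drive_tool(
  motion=[
    [[20,0,0,0,0],[20,0,0,0,0],[20,0,0,0,0]],
  ],
)

```text
t: 3.05
tcp_pos: [0.4627, -0.0253, 0.0202]
tool_rot: [0.086, 0.996, -0.0, 0.002]
force: [0.4, 2.8, 8.4]
finger_gap: 0.367
gripper_force: 50.1
```

Request:
drive_tool(
  motion=[
    [[20,0,0,-0.3,0],[20,0,0,-1,0],[20,0,0,-2,0],[20,0,0,-3,0],[20,0,0,-3.5,0],[20,0,0,-3.5,0]],
  ],
)

```text
t: 3.65
tcp_pos: [0.4628, -0.0258, 0.126]
tool_rot: [0.086, 0.996, -0.001, 0.003]
force: [0.7, 0.5, -1.3]
finger_gap: 0.366
gripper_force: 50.0
```

```bash
python3 -c "
from h import *
plan(433.6,-299,100,87.4)"
```

```text
now [462.8 -25.8 126. ] yaw 80.1 q6 -1.7 | shift [-0.6  -9.14  0.88] turn -0.91 | t 3.6
```

Request:
drive_tool(
  motion=[
    [[20,-0.1,-1,0,-0.2],[20,-0.2,-2.5,0,-0.5],[20,-0.3,-4,0,-0.91],[20,-0.4,-5.5,0,-0.91],[20,-0.5,-7,0,-0.91],[20,-0.6,-8.3,0.4,-0.91],[20,-0.6,-9,0.8,-0.91],[20,-0.6,-9.14,0.88,-0.91],[20,-0.6,-9.14,0.88,-0.91]],
  ],
)

```text
t: 4.55
tcp_pos: [0.4309, -0.2981, 0.0957]
tool_rot: [0.024, 1.0, 0.001, -0.001]
force: [-0.4, -0.4, -2.2]
finger_gap: 0.367
gripper_force: 50.2
```

```bash
python3 -c "
from h import *
im,c=snap('scene','s1.png')
plan(433.6,-299,11,87.4)"
```

```text
now [ 431.1 -297.2   96.1] yaw 87.4 q6 -2.34 | shift [-0.09 -0.06  2.84] turn -0.0 | t 4.6
```

View pics/s1.png

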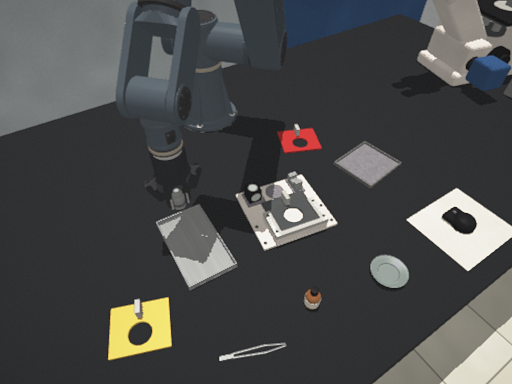

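Request:
drive_tool(
  motion=[
    [[20,-0.09,-0.06,1,0],[20,-0.09,-0.06,2,0],[20,-0.09,-0.06,2.5,0],[20,-0.09,-0.06,2.7,0],[20,-0.09,-0.06,2.8,0],[20,-0.09,-0.06,2.84,0],[20,-0.09,-0.06,2.84,0],[20,-0.09,-0.06,2.84,0]],
  ],
)

```text
t: 5.4
tcp_pos: [0.4351, -0.3007, 0.0124]
tool_rot: [0.023, 1.0, -0.001, 0.001]
force: [0.9, -0.5, -1.3]
finger_gap: 0.368
gripper_force: 50.2
```

Request:
drive_tool(
  motion=[
    [[20,0,0,0.05,0],[20,0,0,0.08,0],[20,0,0,0.1,0],[20,0,0,0.1,0]],
  ],
)

```text
t: 5.8
tcp_pos: [0.4347, -0.3006, 0.0093]
tool_rot: [0.023, 1.0, -0.0, 0.0]
force: [-1.0, 0.1, 4.0]
finger_gap: 0.368
gripper_force: 50.9
```

Contact. Release gently and rise.

Request:
drive_tool(
  motion=[
    [[36,0,0,0,0],[45,0,0,-0.05,0],[56,0,0,-0.05,0],[56,0,0,-0.3,0],[56,0,0,-1,0],[56,0,0,-2,0],[56,0,0,-3,0],[56,0,0,-3.6,0],[56,0,0,-3.6,0]],
  ],
)

```text
t: 6.7
tcp_pos: [0.436, -0.3018, 0.1195]
tool_rot: [0.023, 1.0, -0.002, 0.002]
force: [-0.2, -0.3, -0.2]
finger_gap: 0.652
gripper_force: 0.0
```

```bash
python3 -c "
from h import *
plan(*S(-73.5,-67),100,80.15)
plan(*S(-73.5,-67),20,80.15)"
```

```text
now [ 436.  -301.8  119.5] yaw 87.4 q6 -2.34 | shift [-0.12  6.99  0.62] turn 0.91 | t 6.7
now [ 436.  -301.8  119.5] yaw 87.4 q6 -2.34 | shift [-0.11  7.    3.29] turn 0.91 | t 6.7
```

Request:
drive_tool(
  motion=[
    [[56,-0.1,1.5,0,0.4],[56,-0.1,3,0,0.91],[56,-0.1,4.5,0,0.91],[56,-0.1,6,0,0.91],[56,-0.12,7,0.3,0.91],[56,-0.12,7,0.62,0.91],[56,-0.12,7,1.5,0.91],[56,-0.12,7,2.5,0.91],[56,-0.12,7,3.1,0.91],[56,-0.12,7,3.25,0.91]],
  ],
)

```text
t: 7.7
tcp_pos: [0.4465, -0.091, 0.0166]
tool_rot: [0.087, 0.996, 0.001, -0.002]
force: [0.2, -0.2, 0.7]
finger_gap: 0.656
gripper_force: 0.0
```

```bash
python3 -c "
from h import *
plan(*S(-73.5,-67),20,80.15)"
```

```text
now [446.5 -91.   16.6] yaw 80.1 q6 -1.84 | shift [-0.1  -0.04 -0.11] turn -0.01 | t 7.7
```

Request:
drive_tool(
  motion=[
    [[56,-0.1,-0.04,-0.1,0],[20,-0.1,-0.04,-0.1,0],[20,-0.1,-0.04,-0.1,0],[20,-0.1,-0.04,-0.1,0],[20,-0.1,-0.04,-0.1,0],[20,-0.1,-0.04,-0.1,0]],
  ],
)

```text
t: 8.3
tcp_pos: [0.4513, -0.0931, 0.0231]
tool_rot: [0.086, 0.996, -0.001, 0.001]
force: [-1.3, -1.9, 6.7]
finger_gap: 0.443
gripper_force: 49.6
```

Request:
drive_tool(
  motion=[
    [[20,0,0,-0.3,0],[20,0,0,-1,0],[20,0,0,-2,0],[20,0,0,-3,0],[20,0,0,-3,0],[20,0,0,-3,0]],
  ],
)

```text
t: 8.9
tcp_pos: [0.4505, -0.0923, 0.1128]
tool_rot: [0.086, 0.996, -0.0, 0.001]
force: [-0.6, -0.1, -1.5]
finger_gap: 0.444
gripper_force: 49.4
```

```bash
python3 -c "
from h import *
plan(500,-302,100,87.4)
plan(500,-302,15,87.4)"
```

```text
now [450.5 -92.3 112.8] yaw 80.1 q6 -1.84 | shift [-2.82 -6.6   0.43] turn -0.91 | t 8.9
now [450.5 -92.3 112.8] yaw 80.1 q6 -1.84 | shift [-2.82 -6.6   3.27] turn -0.91 | t 8.9
```

Request:
drive_tool(
  motion=[
    [[20,-0.5,-1,0,-0.3],[20,-1,-2.3,0,-0.6],[20,-1.6,-3.7,0,-0.91],[20,-2.2,-5.1,0,-0.91],[20,-2.7,-6.2,0,-0.91],[20,-2.82,-6.6,0.4,-0.91],[20,-2.82,-6.6,1.2,-0.91],[20,-2.82,-6.6,2.2,-0.91],[20,-2.82,-6.6,2.9,-0.91],[20,-2.82,-6.6,3,-0.91]],
  ],
)

```text
t: 9.9
tcp_pos: [0.4966, -0.2986, 0.0177]
tool_rot: [0.023, 1.0, 0.004, -0.004]
force: [-1.0, 0.6, -1.5]
finger_gap: 0.441
gripper_force: 49.4
```

Request:
drive_tool(
  motion=[
    [[20,0,0,0.06,0],[20,0,0,0.12,0],[20,0,0,0.2,0],[20,0,0,0.2,0]],
  ],
)

```text
t: 10.3
tcp_pos: [0.5002, -0.3022, 0.0167]
tool_rot: [0.023, 1.0, -0.0, 0.0]
force: [0.0, 0.5, -1.6]
finger_gap: 0.445
gripper_force: 49.4
```

Request:
drive_tool(
  motion=[
    [[20,0,0,0.06,0],[20,0,0,0.1,0],[20,0,0,0.13,0],[20,0,0,0.15,0],[20,0,0,0.15,0]],
  ],
)

```text
t: 10.8
tcp_pos: [0.4999, -0.3021, 0.0121]
tool_rot: [0.023, 1.0, -0.0, 0.0]
force: [-1.6, 0.4, 4.2]
finger_gap: 0.442
gripper_force: 50.0
```

Contact at 12.1 as predicted. Release.

Request:
drive_tool(
  motion=[
    [[42,0,0,0,0],[50,0,0,-0.05,0],[58,0,0,-0.05,0],[58,0,0,-0.3,0],[58,0,0,-1,0],[58,0,0,-2,0],[58,0,0,-3,0],[58,0,0,-3.6,0],[58,0,0,-3.6,0]],
  ],
)

```text
t: 11.7
tcp_pos: [0.5015, -0.3035, 0.1228]
tool_rot: [0.023, 1.0, -0.002, 0.003]
force: [0.7, 0.0, -1.1]
finger_gap: 0.679
gripper_force: 0.0
```

```bash
python3 -c "
from h import *
plan(*S(-74,64.5),110,80.15)
plan(*S(-74,64.5),19,80.15)"
```

```text
now [ 501.5 -303.5  122.8] yaw 87.4 q6 -2.26 | shift [ 1.53 11.29  0.37] turn 0.91 | t 11.7
now [ 501.5 -303.5  122.8] yaw 87.4 q6 -2.26 | shift [ 1.55 11.31  3.4 ] turn 0.91 | t 11.7
```

Request:
drive_tool(
  motion=[
    [[56,0.3,1.6,0,0.4],[56,0.5,3.2,0,0.91],[56,0.7,4.8,0,0.91],[56,0.9,6.4,0,0.91],[56,1.1,8,0,0.91],[56,1.3,9.6,0,0.91],[56,1.5,11,0,0.91],[56,1.54,11.3,0.4,0.91],[56,1.54,11.3,1,0.91],[56,1.54,11.3,1,0.91]],
  ],
)

```text
t: 12.7
tcp_pos: [0.467, 0.0397, 0.0875]
tool_rot: [0.085, 0.996, 0.0, -0.003]
force: [-0.2, 0.2, -0.3]
finger_gap: 0.655
gripper_force: 0.0
```

```bash
python3 -c "
from h import *
plan(*S(-74,64.5),18,80.15)"
```

```text
now [467.   39.7  87.5] yaw 80.2 q6 -1.55 | shift [-0.16 -0.06  2.32] turn 0.01 | t 12.7
```

Request:
drive_tool(
  motion=[
    [[56,-0.03,0,1,0],[56,-0.03,0,1.8,0],[56,-0.03,0,2.2,0],[56,-0.03,0,2.35,0],[56,-0.03,0,2.4,0],[56,-0.03,0,2.4,0],[56,-0.03,0,2.4,0],[56,-0.03,0,2.4,0]],
  ],
)

```text
t: 13.5
tcp_pos: [0.4705, 0.0385, 0.0183]
tool_rot: [0.086, 0.996, -0.0, 0.001]
force: [-0.7, 0.7, -0.5]
finger_gap: 0.658
gripper_force: 0.0
```

Request:
drive_tool(
  motion=[
    [[10,0,0,0,0],[10,0,0,0,0],[10,0,0,0,0],[10,0,0,0,0],[10,0,0,0,0],[10,0,0,0,0],[10,0,0,0,0]],
  ],
  squeeze=60,
)

```text
t: 14.2
tcp_pos: [0.4701, 0.0385, 0.0182]
tool_rot: [0.086, 0.996, -0.0, 0.0]
force: [-1.6, -0.6, 5.4]
finger_gap: 0.267
gripper_force: 60.6
```

Request:
drive_tool(
  motion=[
    [[10,0,0,-0.3,0],[10,0,0,-1,0],[10,0,0,-2,0],[10,0,0,-3,0],[10,0,0,-3.4,0],[10,0,0,-3.4,0]],
  ],
)

```text
t: 14.8
tcp_pos: [0.4711, 0.0385, 0.1216]
tool_rot: [0.086, 0.996, -0.0, 0.002]
force: [0.8, -0.1, -2.2]
finger_gap: 0.267
gripper_force: 61.0
```

```bash
python3 -c "
from h import *
plan(566,-305,100,87.4)"
```

```text
now [471.1  38.5 121.6] yaw 80.1 q6 -1.55 | shift [ -5.08 -10.74   0.74] turn -0.91 | t 14.8
```

Request:
drive_tool(
  motion=[
    [[10,-0.4,-0.8,0,-0.3],[10,-1,-2.1,0,-0.6],[10,-1.7,-3.5,0,-0.91],[10,-2.4,-5,0,-0.91],[10,-3.1,-6.5,0,-0.91],[10,-3.8,-8,0,-0.91],[10,-4.5,-9.5,0,-0.91],[10,-5,-10.5,0,-0.91],[10,-5.08,-10.74,0.5,-0.91],[10,-5.08,-10.74,0.74,-0.91]],
  ],
)

```text
t: 15.8
tcp_pos: [0.5632, -0.3054, 0.0945]
tool_rot: [0.024, 1.0, 0.001, -0.002]
force: [-0.9, 0.7, -2.7]
finger_gap: 0.262
gripper_force: 61.0
```

Request:
drive_tool(
  motion=[
    [[10,0,0,0.8,0],[10,0,0,1.6,0],[10,0,0,2.2,0],[10,0,0,2.5,0],[10,0,0,2.7,0],[10,0,0,2.8,0],[10,0,0,2.8,0],[10,0,0,2.8,0]],
  ],
)

```text
t: 16.6
tcp_pos: [0.5653, -0.3053, 0.0142]
tool_rot: [0.023, 1.0, -0.0, 0.001]
force: [0.2, 0.4, -1.5]
finger_gap: 0.265
gripper_force: 61.0
```

Request:
drive_tool(
  motion=[
    [[10,0,0,0.1,0],[10,0,0,0.17,0],[10,0,0,0.22,0],[10,0,0,0.24,0],[10,0,0,0.24,0]],
  ],
)

```text
t: 17.1
tcp_pos: [0.5648, -0.3051, 0.0072]
tool_rot: [0.023, 1.0, -0.0, 0.0]
force: [-1.6, 0.9, 5.5]
finger_gap: 0.266
gripper_force: 61.8
```

Request:
drive_tool(
  motion=[
    [[28,0,0,0,0],[36,0,0,-0.05,0],[45,0,0,-0.05,0],[45,0,0,-0.3,0],[45,0,0,-1,0],[45,0,0,-2,0],[45,0,0,-3.3,0],[45,0,0,-4.5,0],[45,0,0,-5,0],[45,0,0,-5,0]],
  ],
)

```text
t: 18.1
tcp_pos: [0.5663, -0.3061, 0.1592]
tool_rot: [0.023, 1.0, -0.002, 0.002]
force: [0.5, 0.5, -0.4]
finger_gap: 0.524
gripper_force: 0.0
```

```bash
python3 -c "
from h import *
im,c=snap('top','t2.png')
cv2.imwrite('pics/t2c.png',cv2.resize(im[110:230,180:380,::-1],None,fx=4,fy=4,interpolation=cv2.INTER_CUBIC))
plan(*S(-9,0),160,80.15)"
```

```text
now [ 565.  -305.2  156.9] yaw 87.4 q6 -2.19 | shift [ 1.77  8.85 -0.12] turn 0.91 | t 18.1
```

View pics/t2c.png

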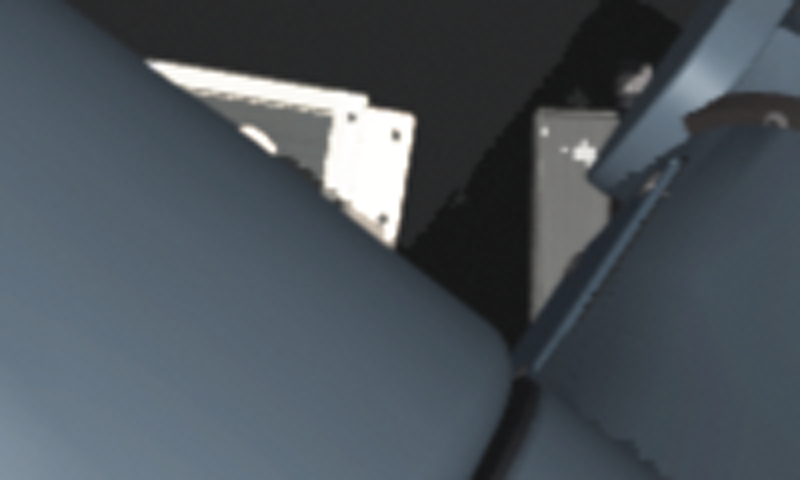

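Request:
drive_tool(
  motion=[
    [[40,0.3,1.6,0,0.4],[40,0.6,3.2,0,0.91],[40,0.9,4.8,0,0.91],[40,1.2,6.4,0,0.91],[40,1.6,8,0,0.91],[40,1.77,8.85,0,0.91],[40,1.77,8.85,0,0.91],[40,1.77,8.85,0,0.91],[40,1.77,8.85,0,0.91]],
  ],
)

```text
t: 19.05
tcp_pos: [0.524, -0.0384, 0.1552]
tool_rot: [0.087, 0.996, -0.0, -0.001]
force: [-0.0, -0.7, 0.4]
finger_gap: 0.466
gripper_force: 0.0
```

```bash
python3 -c "
from h import *
im,c=snap('wrist','w2.png')
plan(*S(-8,0),40,80.15)
E=[(u,v) for u,v in []]
import json; json.dump({k:np.asarray(v).tolist() for k,v in c.items()},open('w2.json','w'))"
```

```text
now [524.1 -38.6 155.4] yaw 80.0 q6 -1.68 | shift [-0.03  0.03  3.85] turn -0.02 | t 19.1
```

View pics/w2.png

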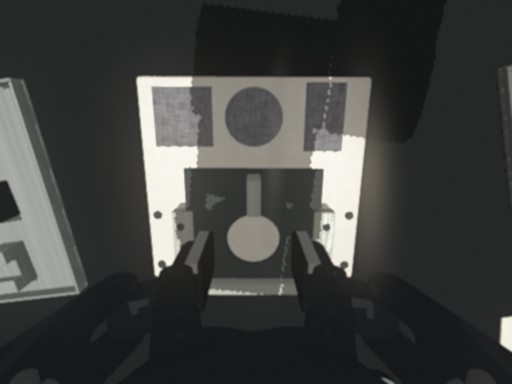

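Request:
drive_tool(
  motion=[
    [[40,0,0,1,0],[40,0,0,2,0],[40,0,0,3,0],[40,0,0,3.5,0],[40,0,0,3.7,0],[40,0,0,3.8,0],[40,0,0,3.8,0],[40,0,0,3.8,0]],
  ],
)

```text
t: 19.9
tcp_pos: [0.5246, -0.0379, 0.043]
tool_rot: [0.086, 0.996, -0.0, 0.001]
force: [0.1, 0.0, -0.9]
finger_gap: 0.469
gripper_force: 0.0
```

```bash
python3 -c "
from h import *
plan(*S(-9,0),40,80.15)"
```

```text
now [524.6 -37.9  43. ] yaw 80.1 q6 -1.68 | shift [0.02 0.   0.1 ] turn -0.01 | t 19.9
```

Request:
drive_tool(
  motion=[
    [[40,0,0,0.1,0],[0,0,0,0.1,0],[0,0,0,0.1,0],[0,0,0,0.1,0],[0,0,0,0.1,0],[0,0,0,0.1,0],[0,0,0,0.1,0]],
  ],
  squeeze=100,
)

```text
t: 20.6
tcp_pos: [0.524, -0.0374, 0.0397]
tool_rot: [0.086, 0.996, -0.0, 0.0]
force: [-1.4, 0.0, 5.2]
finger_gap: 0.118
gripper_force: 97.8
```

Request:
drive_tool(
  motion=[
    [[0,0.1,0,0,0],[0,0.25,0,0,0],[0,0.45,0,0,0],[0,0.65,0,0,0],[0,0.85,0,0,0],[0,1,0,0,0],[0,1,0,0,0]],
  ],
)

```text
t: 21.3
tcp_pos: [0.4935, -0.0321, 0.0394]
tool_rot: [0.086, 0.996, -0.0, -0.0]
force: [1.2, 0.9, 6.4]
finger_gap: 0.12
gripper_force: 98.3
```

Request:
drive_tool(
  motion=[
    [[0,0.2,0,-0.02,0],[0,0.4,0,-0.02,0],[0,0.6,0,-0.02,0],[0,0.85,0,-0.02,0],[0,1.1,0,-0.02,0],[0,1.35,0,-0.02,0],[0,1.6,0,-0.02,0],[0,1.85,0,-0.02,0],[0,2,0,-0.02,0],[0,2,0,-0.02,0]],
  ],
)

```text
t: 22.3
tcp_pos: [0.4335, -0.0215, 0.0396]
tool_rot: [0.086, 0.996, 0.0, -0.001]
force: [0.5, 0.4, -1.5]
finger_gap: 0.116
gripper_force: 97.5
```

```bash
python3 -c "
from h import *
im,c=snap('scene','s2.png')
s=manip.sense(); print((s['tcp_pos'][:2]*1e3-O)@X)
cv2.imwrite('pics/s2c.png',cv2.resize(im[100:300,130:400,::-1],None,fx=2.9,fy=2.9,interpolation=cv2.INTER_CUBIC))"
```

```text
-99.9964832908352
```

View pics/s2c.png

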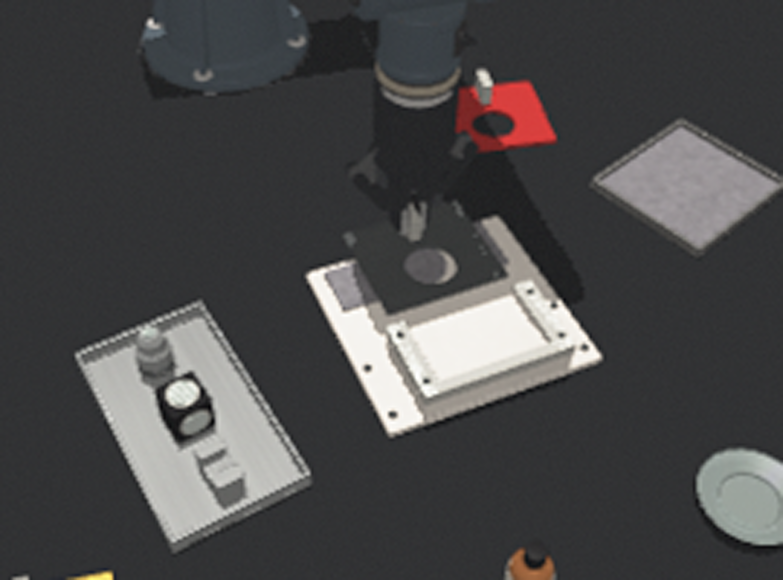

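Request:
drive_tool(
  motion=[
    [[0,0,0,-0.2,0],[0,0,0,-0.6,0],[0,0,0,-1.1,0],[0,0,0,-1.6,0],[0,0,0,-2,0],[0,0,0,-2,0]],
  ],
)

```text
t: 22.95
tcp_pos: [0.4366, -0.0224, 0.1014]
tool_rot: [0.086, 0.996, -0.0, 0.002]
force: [1.3, -0.5, -2.0]
finger_gap: 0.115
gripper_force: 97.5
```

```bash
python3 -c "
from h import *
plan(482.4,288,85,98.25)"
```

```text
now [436.6 -22.4 101.4] yaw 80.1 q6 -1.71 | shift [ 0.27 10.45  0.54] turn -2.27 | t 22.9
```

Request:
drive_tool(
  motion=[
    [[0,0,0.5,0,0],[0,0,1.5,0,-0.3],[0,0.1,2.6,0,-0.7],[0,0.1,3.8,0,-1.1],[0,0.1,5,0,-1.5],[0,0.2,6.3,0,-1.9],[0,0.2,7.6,0,-2.27],[0,0.27,8.8,0,-2.27],[0,0.27,9.8,0,-2.27],[0,0.27,10.3,0,-2.27]],
  ],
)

```text
t: 23.95
tcp_pos: [0.4804, 0.2863, 0.0993]
tool_rot: [-0.073, 0.997, 0.0, 0.0]
force: [-0.0, -0.5, -1.1]
finger_gap: 0.118
gripper_force: 97.8
```

Request:
drive_tool(
  motion=[
    [[0,0,0.15,0,0],[0,0,0.15,0.3,0],[0,0,0.15,0.6,0],[0,0,0.15,1,0],[0,0,0.15,1,0],[0,0,0.15,1,0]],
  ],
)

```text
t: 24.55
tcp_pos: [0.4792, 0.2874, 0.069]
tool_rot: [-0.072, 0.997, -0.0, -0.001]
force: [1.2, -0.4, -0.8]
finger_gap: 0.119
gripper_force: 97.7
```

```bash
python3 -c "
from h import *
im,c=snap('wrist','w3.png')
im,c=snap('scene','s3.png')
cv2.imwrite('pics/s3c.png',cv2.resize(im[110:230,290:440,::-1],None,fx=4,fy=4,interpolation=cv2.INTER_CUBIC))
plan(482.4,288,15,98.25)"
```

```text
now [479.8 288.   69.8] yaw 98.2 q6 -1.37 | shift [-0.08 -0.01  1.83] turn -0.0 | t 24.6
```

View pics/w3.png

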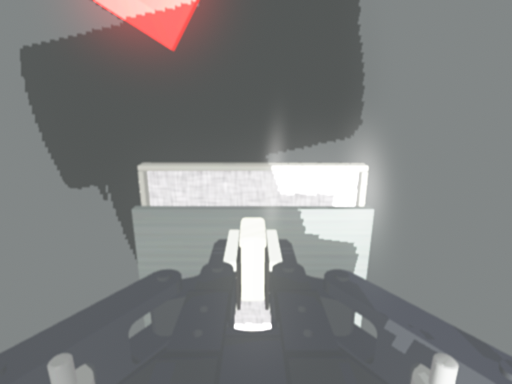

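```bash
python3 - <<'E'
from h import *
c=manip.camera_model('wrist')
A=np.radians(8.25);U=np.array([np.cos(A),np.sin(A)]);V=np.array([-U[1],U[0]]);T=np.array([517,293])
for n,u,v,z in [('tray outer L',138,163,.012),('tray outer R',367,163,.012),('ins front L',133,207,.066),('ins front R',373,207,.066)]:
    p=onz(c,u,v,z)[:2]*1e3; q=p-T; print(n,p.round(1),np.round([q@U,q@V],1))
E
```

```text
tray outer L [456.  207.9] [-72.6 -75.5]
tray outer R [433.6 361.8] [-72.6  80.1]
ins front L [467.6 225.8] [-58.5 -59.5]
ins front R [449.8 348.3] [-58.5  64.4]
```

Request:
drive_tool(
  motion=[
    [[0,-0.08,0,0.4,0],[0,-0.08,0,0.9,0],[0,-0.08,0,1.3,0],[0,-0.08,0,1.55,0],[0,-0.08,0,1.7,0],[0,-0.08,0,1.75,0],[0,-0.08,0,1.75,0],[0,-0.08,0,1.75,0]],
  ],
)

```text
t: 25.45
tcp_pos: [0.4823, 0.2888, 0.0176]
tool_rot: [-0.072, 0.997, 0.0, 0.0]
force: [0.0, 0.6, -2.1]
finger_gap: 0.115
gripper_force: 97.7
```

Request:
drive_tool(
  motion=[
    [[0,0,0,0.03,0],[0,0,0,0.06,0],[0,0,0,0.09,0],[0,0,0,0.09,0]],
  ],
)

```text
t: 25.85
tcp_pos: [0.4819, 0.2886, 0.0145]
tool_rot: [-0.072, 0.997, -0.0, -0.0]
force: [0.2, -0.2, -2.0]
finger_gap: 0.119
gripper_force: 97.7
```

Request:
drive_tool(
  motion=[
    [[0,0,0,0.03,0],[0,0,0,0.05,0],[0,0,0,0.05,0],[0,0,0,0.05,0]],
  ],
)

```text
t: 26.25
tcp_pos: [0.482, 0.2887, 0.0138]
tool_rot: [-0.072, 0.997, 0.0, 0.0]
force: [-2.0, -1.1, 5.3]
finger_gap: 0.116
gripper_force: 98.9
```

Contact; release, rise.

Request:
drive_tool(
  motion=[
    [[14,0,0,0,0],[22,0,0,-0.05,0],[34,0,0,-0.1,0],[40,0,0,-0.1,0],[40,0,0,-0.6,0],[40,0,0,-1.5,0],[40,0,0,-2.8,0],[40,0,0,-4,0],[40,0,0,-4.2,0],[40,0,0,-4.2,0]],
  ],
)

```text
t: 27.25
tcp_pos: [0.4829, 0.289, 0.1413]
tool_rot: [-0.072, 0.997, 0.001, 0.002]
force: [-0.1, 0.2, -0.8]
finger_gap: 0.466
gripper_force: 0.0
```

```bash
python3 -c "
from h import *
im,c=snap('wrist','w4.png')
A=np.radians(8.25);U=np.array([np.cos(A),np.sin(A)]);V=np.array([-U[1],U[0]]);T=np.array([517,293])
plan(*S(-73,-100),150,80.15)"
```

```text
now [481.8 288.6 139.7] yaw 98.3 q6 -1.37 | shift [  3.23 -13.47  -0.35] turn 2.27 | t 27.3
```

View pics/w4.png

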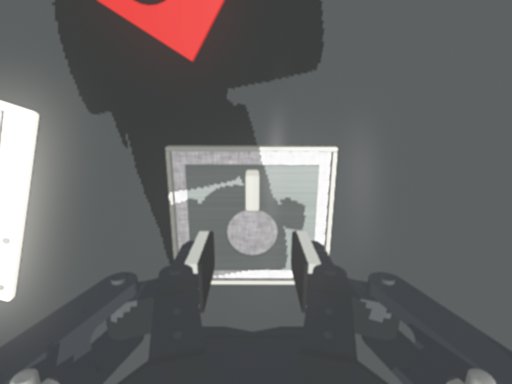

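```bash
python3 -c "
from h import *
plan(565,-305.1,100,87.4)"
```

```text
now [481.8 288.6 139.7] yaw 98.3 q6 -1.37 | shift [  0.11 -19.98   1.32] turn 1.36 | t 27.3
```

Request:
drive_tool(
  motion=[
    [[45,0,-1,0,0.3],[45,0,-2.5,0,0.8],[45,0,-4,0,1.36],[45,0,-5.5,0,1.36],[45,0,-7,0,1.36],[45,0,-8.5,0,1.36],[45,0,-10,0,1.36],[45,0,-11.5,0,1.36],[45,0.1,-13,0,1.36],[45,0.1,-14.5,0,1.36]],
  ],
)

```text
t: 28.3
tcp_pos: [0.5398, -0.1435, 0.137]
tool_rot: [0.023, 1.0, 0.001, -0.002]
force: [1.6, 0.2, -0.1]
finger_gap: 0.527
gripper_force: 0.0
```

```bash
python3 -c "
from h import *
plan(565,-305.1,60,87.4)"
```

```text
now [ 539.8 -143.5  137. ] yaw 87.4 q6 -1.98 | shift [-1.1  -5.35  2.55] turn -0.0 | t 28.3
```

Request:
drive_tool(
  motion=[
    [[45,-0.3,-1.5,0,0],[45,-0.6,-3,0,0],[45,-0.9,-4.5,0,0],[45,-1.1,-5.35,0.4,0],[45,-1.1,-5.35,1.2,0],[45,-1.1,-5.35,2,0],[45,-1.1,-5.35,2.4,0],[45,-1.1,-5.35,2.4,0],[45,-1.1,-5.35,2.4,0]],
  ],
)

```text
t: 29.2
tcp_pos: [0.5672, -0.3037, 0.0666]
tool_rot: [0.022, 1.0, 0.0, -0.0]
force: [0.2, 0.1, -0.2]
finger_gap: 0.527
gripper_force: 0.0
```

```bash
python3 -c "
from h import *
plan(564.8,-305.1,8,87.4)"
```

```text
now [ 567.2 -303.7   66.6] yaw 87.4 q6 -2.19 | shift [ 0.08 -0.05  1.95] turn 0.0 | t 29.2
```

Request:
drive_tool(
  motion=[
    [[45,0.08,-0.05,0.8,0],[45,0.08,-0.05,1.5,0],[45,0.08,-0.05,1.85,0],[45,0.08,-0.05,1.95,0],[45,0.08,-0.05,1.95,0],[45,0.08,-0.05,1.95,0]],
  ],
)

```text
t: 29.8
tcp_pos: [0.5657, -0.306, 0.0098]
tool_rot: [0.023, 1.0, -0.001, 0.001]
force: [0.5, -0.2, -0.3]
finger_gap: 0.531
gripper_force: 0.0
```

Request:
drive_tool(
  motion=[
    [[10,0,0,0,0],[10,0,0,0,0],[10,0,0,0,0],[10,0,0,0,0],[10,0,0,0,0],[10,0,0,0,0]],
  ],
  squeeze=60,
)

```text
t: 30.4
tcp_pos: [0.5656, -0.306, 0.0099]
tool_rot: [0.023, 1.0, -0.001, 0.001]
force: [-0.1, 0.4, 5.5]
finger_gap: 0.265
gripper_force: 60.1
```

Request:
drive_tool(
  motion=[
    [[10,0,0,-0.3,0],[10,0,0,-1,0],[10,0,0,-2,0],[10,0,0,-3,0],[10,0,0,-3.7,0],[10,0,0,-3.7,0],[10,0,0,-3.7,0]],
  ],
)

```text
t: 31.1
tcp_pos: [0.5644, -0.3051, 0.1193]
tool_rot: [0.023, 1.0, 0.0, -0.0]
force: [-0.6, 0.2, -2.4]
finger_gap: 0.262
gripper_force: 59.2
```

```bash
python3 -c "
from h import *
plan(*S(-75,66),100,80.15)"
```

```text
now [ 564.4 -305.1  119.3] yaw 87.4 q6 -2.19 | shift [ 3.65 11.31  0.65] turn 0.91 | t 31.1
```

Request:
drive_tool(
  motion=[
    [[10,0.3,0.8,0,0.3],[10,0.7,2.1,0,0.6],[10,1.2,3.5,0,0.91],[10,1.7,5,0,0.91],[10,2.2,6.5,0,0.91],[10,2.7,8,0,0.91],[10,3.2,9.5,0,0.91],[10,3.5,10.6,0,0.91],[10,3.65,11.31,0.3,0.91],[10,3.65,11.31,0.65,0.91]],
  ],
)

```text
t: 32.1
tcp_pos: [0.4682, 0.0412, 0.0987]
tool_rot: [0.084, 0.996, 0.0, -0.002]
force: [0.2, -0.2, -2.6]
finger_gap: 0.266
gripper_force: 59.3
```

Request:
drive_tool(
  motion=[
    [[10,0,0,0.8,0],[10,0,0,1.6,0],[10,0,0,2.1,0],[10,0,0,2.3,0],[10,0,0,2.3,0],[10,0,0,2.3,0]],
  ],
)

```text
t: 32.7
tcp_pos: [0.471, 0.038, 0.0309]
tool_rot: [0.086, 0.996, -0.0, -0.0]
force: [-0.3, 0.3, -2.6]
finger_gap: 0.264
gripper_force: 59.2
```

```bash
python3 -c "
from h import *
plan(*S(-75,66),21,80.15)"
```

```text
now [471.   38.   30.9] yaw 80.1 q6 -1.55 | shift [0.02 0.02 0.33] turn -0.01 | t 32.7
```

Request:
drive_tool(
  motion=[
    [[10,0.02,0.02,0.12,0],[10,0.02,0.02,0.22,0],[10,0.02,0.02,0.29,0],[10,0.02,0.02,0.34,0],[10,0.02,0.02,0.35,0],[10,0.02,0.02,0.35,0]],
  ],
)

```text
t: 33.3
tcp_pos: [0.4705, 0.0392, 0.0208]
tool_rot: [0.086, 0.996, -0.0, 0.0]
force: [-1.3, 0.3, 1.7]
finger_gap: 0.262
gripper_force: 59.8
```

Contact on the felt. Release and head to the cube.

Request:
drive_tool(
  motion=[
    [[28,0,0,0.01,0],[36,0,0,-0.03,0],[45,0,0,-0.05,0],[50,0,0,-0.3,0],[56,0,0,-1,0],[56,0,0,-2,0],[56,0,0,-3,0],[56,0,0,-3.5,0],[56,0,0,-3.5,0]],
  ],
)

```text
t: 34.2
tcp_pos: [0.4719, 0.039, 0.128]
tool_rot: [0.086, 0.996, -0.0, 0.003]
force: [0.0, -0.1, -0.1]
finger_gap: 0.658
gripper_force: 0.0
```

```bash
python3 -c "
from h import *
plan(500,-302.1,100,87.4)"
```

```text
now [471.9  39.  128. ] yaw 80.1 q6 -1.55 | shift [ -2.87 -11.04   0.95] turn -0.91 | t 34.2
```

Request:
drive_tool(
  motion=[
    [[56,-0.4,-1.5,0,-0.4],[56,-0.8,-3,0,-0.91],[56,-1.2,-4.5,0,-0.91],[56,-1.6,-6,0,-0.91],[56,-2,-7.5,0,-0.91],[56,-2.4,-9,0,-0.91],[56,-2.8,-10.5,0,-0.91],[56,-2.87,-11.04,0.4,-0.91],[56,-2.87,-11.04,0.95,-0.91],[56,-2.87,-11.04,0.95,-0.91]],
  ],
)

```text
t: 35.2
tcp_pos: [0.4959, -0.3005, 0.0938]
tool_rot: [0.023, 1.0, 0.003, -0.003]
force: [-0.5, 0.5, 1.1]
finger_gap: 0.651
gripper_force: 0.0
```

Request:
drive_tool(
  motion=[
    [[56,0,0,0.6,0],[56,0,0,1,0],[56,0,0,1,0],[56,0,0,1,0]],
  ],
)

```text
t: 35.6
tcp_pos: [0.4983, -0.3011, 0.0669]
tool_rot: [0.022, 1.0, 0.0, -0.0]
force: [-0.3, -0.6, 0.6]
finger_gap: 0.656
gripper_force: 0.0
```

```bash
python3 -c "
from h import *
plan(500,-302.1,13,87.4)"
```

```text
now [ 498.3 -301.1   66.9] yaw 87.4 q6 -2.26 | shift [-0.06 -0.03  1.8 ] turn 0.01 | t 35.6
```

Request:
drive_tool(
  motion=[
    [[56,-0.05,-0.03,0.8,0],[56,-0.05,-0.03,1.4,0],[56,-0.05,-0.03,1.7,0],[56,-0.05,-0.03,1.8,0],[56,-0.05,-0.03,1.8,0],[20,-0.05,-0.03,1.8,0],[20,-0.05,-0.03,1.8,0],[20,-0.05,-0.03,1.8,0],[20,-0.05,-0.03,1.8,0],[20,-0.05,-0.03,1.8,0]],
  ],
  squeeze=50,
)

```text
t: 36.6
tcp_pos: [0.5005, -0.3035, 0.0142]
tool_rot: [0.023, 1.0, -0.001, 0.001]
force: [-0.3, 1.0, 5.6]
finger_gap: 0.436
gripper_force: 50.8
```

Request:
drive_tool(
  motion=[
    [[20,0,0,0,0],[20,0,0,-0.3,0],[20,0,0,-1,0],[20,0,0,-2,0],[20,0,0,-3,0],[20,0,0,-3.5,0],[20,0,0,-3.5,0],[20,0,0,-3.5,0]],
  ],
)

```text
t: 37.4
tcp_pos: [0.4994, -0.3026, 0.118]
tool_rot: [0.023, 1.0, 0.0, -0.0]
force: [0.4, 0.6, -1.9]
finger_gap: 0.435
gripper_force: 49.9
```

```bash
python3 -c "
from h import *
plan(*S(-71.5,-66),100,80.15)"
```

```text
now [ 499.4 -302.6  118. ] yaw 87.4 q6 -2.26 | shift [1.92 6.94 0.6 ] turn 0.91 | t 37.4
```

Request:
drive_tool(
  motion=[
    [[20,0.3,0.9,0,0.3],[20,0.7,2.3,0,0.6],[20,1.1,3.7,0,0.91],[20,1.5,5.1,0,0.91],[20,1.8,6.3,0,0.91],[20,1.92,6.94,0.2,0.91],[20,1.92,6.94,1,0.91],[20,1.92,6.94,1.8,0.91],[20,1.92,6.94,2.5,0.91],[20,1.92,6.94,2.5,0.91]],
  ],
)

```text
t: 38.4
tcp_pos: [0.4492, -0.0911, 0.0401]
tool_rot: [0.086, 0.996, 0.001, -0.004]
force: [-0.2, 0.3, -1.4]
finger_gap: 0.438
gripper_force: 50.0
```

Request:
drive_tool(
  motion=[
    [[20,0,0,0.1,0],[20,0,0,0.2,0],[20,0,0,0.2,0],[20,0,0,0.2,0]],
  ],
)

```text
t: 38.8
tcp_pos: [0.452, -0.0925, 0.0376]
tool_rot: [0.086, 0.996, -0.0, 0.001]
force: [0.4, -0.2, -1.0]
finger_gap: 0.436
gripper_force: 50.0
```

```bash
python3 -c "
from h import *
plan(*S(-71.5,-66),25.2,80.15)"
```

```text
now [452.  -92.5  37.6] yaw 80.1 q6 -1.84 | shift [0.03 0.01 0.41] turn -0.0 | t 38.8
```

Request:
drive_tool(
  motion=[
    [[20,0,0,0.15,0],[20,0,0,0.28,0],[20,0,0,0.35,0],[20,0,0,0.4,0],[20,0,0,0.42,0],[20,0,0,0.42,0]],
  ],
)

```text
t: 39.4
tcp_pos: [0.4516, -0.0922, 0.0252]
tool_rot: [0.086, 0.996, -0.0, 0.0]
force: [-0.7, 0.5, 7.3]
finger_gap: 0.437
gripper_force: 51.1
```

Request:
drive_tool(
  motion=[
    [[42,0,0,0,0],[50,0,0,-0.03,0],[56,0,0,-0.05,0],[56,0,0,-0.3,0],[56,0,0,-1,0],[56,0,0,-2,0],[56,0,0,-3,0],[56,0,0,-3.5,0],[56,0,0,-3.5,0]],
  ],
)

```text
t: 40.3
tcp_pos: [0.4531, -0.0928, 0.1318]
tool_rot: [0.086, 0.996, -0.001, 0.003]
force: [-0.1, 0.9, -0.1]
finger_gap: 0.654
gripper_force: 0.0
```

```bash
python3 -c "
from h import *
plan(434.7,-300.6,100,87.4)"
```

```text
now [453.1 -92.8 131.8] yaw 80.1 q6 -1.84 | shift [-0.58 -6.93  1.07] turn -0.91 | t 40.3
```

Request:
drive_tool(
  motion=[
    [[56,-0.1,-1.5,0,-0.4],[56,-0.2,-3,0,-0.91],[56,-0.4,-4.5,0,-0.91],[56,-0.5,-6,0,-0.91],[56,-0.58,-6.93,0.3,-0.91],[56,-0.58,-6.93,1.07,-0.91],[56,-0.58,-6.93,1.6,-0.91],[56,-0.58,-6.93,1.9,-0.91],[56,-0.58,-6.93,1.9,-0.91],[56,-0.58,-6.93,1.9,-0.91]],
  ],
)

```text
t: 41.3
tcp_pos: [0.4332, -0.2998, 0.0723]
tool_rot: [0.023, 1.0, 0.0, -0.0]
force: [0.1, -0.8, 0.8]
finger_gap: 0.655
gripper_force: 0.0
```

```bash
python3 -c "
from h import *
plan(434.7,-300.6,10,87.4)"
```

```text
now [ 433.2 -299.8   72.3] yaw 87.4 q6 -2.34 | shift [-0.05 -0.03  2.08] turn 0.0 | t 41.3
```

Request:
drive_tool(
  motion=[
    [[56,-0.05,-0.03,0.8,0],[56,-0.05,-0.03,1.5,0],[56,-0.05,-0.03,1.9,0],[56,-0.05,-0.03,2.05,0],[56,-0.05,-0.03,2.05,0],[20,-0.05,-0.03,2.05,0],[20,-0.05,-0.03,2.05,0],[20,-0.05,-0.03,2.05,0],[20,-0.05,-0.03,2.05,0],[20,-0.05,-0.03,2.05,0]],
  ],
)

```text
t: 42.3
tcp_pos: [0.4351, -0.3014, 0.0121]
tool_rot: [0.023, 1.0, -0.001, 0.001]
force: [0.2, 0.8, 6.4]
finger_gap: 0.365
gripper_force: 49.8
```

Request:
drive_tool(
  motion=[
    [[20,0,0,0,0],[20,0,0,-0.3,0],[20,0,0,-1,0],[20,0,0,-2,0],[20,0,0,-3,0],[20,0,0,-3.5,0],[20,0,0,-3.5,0],[20,0,0,-3.5,0]],
  ],
)

```text
t: 43.1
tcp_pos: [0.4344, -0.3008, 0.116]
tool_rot: [0.023, 1.0, -0.0, -0.0]
force: [-0.2, -0.3, -2.4]
finger_gap: 0.364
gripper_force: 50.0
```

```bash
python3 -c "
from h import *
plan(*S(-71.5,0.5),100,80.15)"
```

```text
now [ 434.4 -300.8  116. ] yaw 87.4 q6 -2.34 | shift [-0.53  9.18  0.53] turn 0.91 | t 43.1
```

Request:
drive_tool(
  motion=[
    [[20,0,1,0,0.3],[20,-0.1,2.4,0,0.6],[20,-0.2,3.8,0,0.91],[20,-0.3,5.3,0,0.91],[20,-0.4,6.8,0,0.91],[20,-0.5,8.2,0,0.91],[20,-0.53,9,0,0.91],[20,-0.53,9.18,0,0.91],[20,-0.53,9.18,0.8,0.91],[20,-0.53,9.18,0.8,0.91]],
  ],
)

```text
t: 44.1
tcp_pos: [0.4611, -0.0265, 0.0897]
tool_rot: [0.086, 0.996, 0.0, -0.003]
force: [-1.1, 0.4, -1.6]
finger_gap: 0.363
gripper_force: 50.2
```

Request:
drive_tool(
  motion=[
    [[20,0,0,0.6,0],[20,0,0,1.3,0],[20,0,0,1.7,0],[20,0,0,1.8,0],[20,0,0,1.8,0],[20,0,0,1.8,0]],
  ],
)

```text
t: 44.7
tcp_pos: [0.4634, -0.0272, 0.0384]
tool_rot: [0.087, 0.996, -0.0, 0.0]
force: [-0.2, -0.6, -1.8]
finger_gap: 0.361
gripper_force: 50.2
```

```bash
python3 -c "
from h import *
plan(*S(-71.5,0.5),23.1,80.15)"
```

```text
now [463.4 -27.2  38.4] yaw 80.1 q6 -1.7 | shift [0.03 0.02 0.51] turn -0.01 | t 44.7
```

Request:
drive_tool(
  motion=[
    [[20,0.02,0.02,0.15,0],[20,0.02,0.02,0.3,0],[20,0.02,0.02,0.4,0],[20,0.02,0.02,0.46,0],[20,0.02,0.02,0.5,0],[20,0.02,0.02,0.51,0],[20,0.02,0.02,0.51,0]],
  ],
)

```text
t: 45.4
tcp_pos: [0.4624, -0.0259, 0.0231]
tool_rot: [0.086, 0.996, -0.0, -0.0]
force: [-1.0, -0.0, 3.6]
finger_gap: 0.365
gripper_force: 50.8
```

Release, rise and back away for a look.

Request:
drive_tool(
  motion=[
    [[36,0,0,0,0],[45,0,0,-0.03,0],[56,0,0,-0.05,0],[56,0,0,-0.3,0],[56,0,0,-1,0],[56,0,0,-2,0],[56,0,0,-3,0],[56,0,0,-4.2,0],[56,0,0,-5,0],[56,0,0,-5,0]],
  ],
)

```text
t: 46.4
tcp_pos: [0.4647, -0.0265, 0.1762]
tool_rot: [0.086, 0.996, -0.001, 0.004]
force: [0.4, -0.2, 0.1]
finger_gap: 0.655
gripper_force: 0.0
```

Request:
drive_tool(
  motion=[
    [[56,0,1.5,0,0],[56,0,3,0,0],[56,0,4.5,0,0],[56,0,6,0,0],[56,0,7.5,0,0],[56,0,9,0,0],[56,0,10.5,0,0],[56,0,12,0,0],[56,0,13,0,0],[56,0,13,0,0]],
  ],
)

```text
t: 47.4
tcp_pos: [0.5291, 0.362, 0.1713]
tool_rot: [0.084, 0.996, 0.001, -0.0]
force: [-0.1, -1.0, 0.0]
finger_gap: 0.653
gripper_force: 0.0
```

```bash
python3 -c "
from h import *
im,c=snap('top','t3.png')
cv2.imwrite('pics/t3c.png',cv2.resize(im[115:225,175:295,::-1],None,fx=5,fy=5,interpolation=cv2.INTER_CUBIC))"
```

```text
(no output)
```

View pics/t3c.png

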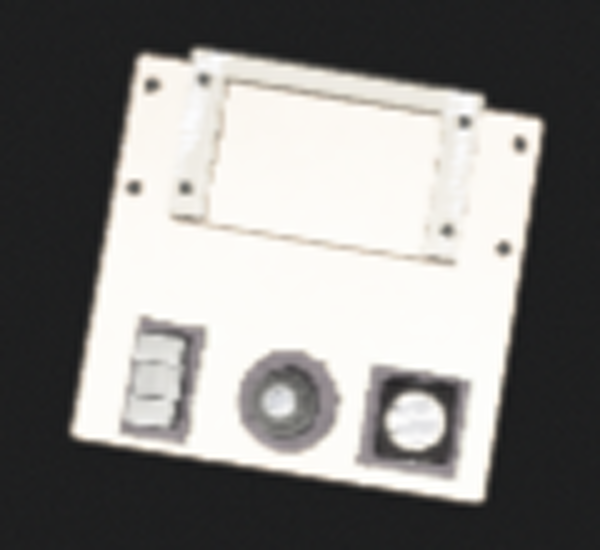

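The top crop shows the specimen (156,381), lens (278,401) and cube (415,422) upright and squared up on their pads. The last wrist picture showed the insert flat and centred in its tray.

```bash
python3 -c "
from station import manip
print(manip.sign_off())"
```

```text
the job is handed in; nothing more can be done
None
```

I finished the job and handed it in at about 47 s: the insert lies flat, tab up, in the carrying tray, and the lens, cube and specimen are back upright on their own pads; sign-off returned no verdict.

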